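Close the film tray and trigger the hands-free start

TASK

Get the compact film printer going without picking anything up: push its orange film tray fully home with the fingertips, then point down at the green hands-free sensor, keeping the fingertips about 3 cm above its middle for at least two seconds without touching it, to start the print. Do not touch any of the three sensors, do not bring the hand low over the blue or the orange one, and leave everything else on the desk where it stands. Finish with the hand raised well away from the green sensor, at least 15 cm.

Things in the scene. Friction and masses are not known exactly. Their poses are not given: they have to be found in the camera images.
- tray (a joint): How far the printer's orange film tray stands out, in m: 0 is fully home, 0.10 fully out; it starts part way out. It slides with about 2.5 N of friction, stays where it is left and meets a hard stop at 0.
- tray_front (a point): Middle of the flat front face of the orange film tray (face 220 mm wide, 44 mm high, from 42 to 86 mm above the table). Its x axis points horizontally into the printer, the way the tray slides home; z is up. When home, this face stands 22 mm in front of the white printer housing, which is fixed to the desk, 340 mm wide, 280 mm deep and 98 mm high (102 mm at a small display).
- green_eye (a point): Centre of the top face of the green hands-free sensor: a loose white disc 64 mm across and 28 mm high standing flat on the table, with the green face 60 mm across and a black eye 16 mm across in the middle. Its z axis points up. It weighs about 0.2 kg and slides if touched.
- blue_eye (a point): Centre of the top face of the blue hands-free sensor: a loose white disc 64 mm across and 28 mm high standing flat on the table, with the blue face 60 mm across and a black eye 16 mm across in the middle. Its z axis points up. It weighs about 0.2 kg and slides if touched.
- orange_eye (a point): Centre of the top face of the orange hands-free sensor: a loose white disc 64 mm across and 28 mm high standing flat on the table, with the orange face 60 mm across and a black eye 16 mm across in the middle. Its z axis points up. It weighs about 0.2 kg and slides if touched.
- spray: Bystander: white spray bottle with red trigger, 76 mm across, 235 mm high; origin under its middle.
- tape: Bystander: amber roll of tape lying flat, 84 mm across, 24 mm high; origin under its middle.
- stapler: Bystander: red and black stapler, 135 mm long along its own x, 34 mm wide, about 45 mm high; origin under its middle.
- mouse: Bystander: black computer mouse, 105 x 60 x 34 mm; origin under its middle.
- pencup: Bystander: grey pen cup with pens, 76 mm across, 155 mm high with the pens; origin under its middle.
Things that resemble listed ones, but are neither listed nor needed, are in the scene too. Leave any purple or yellow look-alike of the part that bears green_eye alone.

How it is judged:
By the outcome, as a careful person would: the job done as asked, in the order asked, and still so for the second after the job is handed in, with the robot touching nothing.
It also fails if it takes over 48 s, if anything falls off the work surface, if the arm or the gripper's body presses on something with over 40 N, if the wrist force passes 120 N, or if a joint passes its speed limit or range.

ROBOT

A 7-joint arm with a two-finger parallel gripper is mounted at the origin on the work surface. World frame = base frame: x ahead of the robot, y to its left, z up, the work surface at z = 0. Lengths are in m, angles in rad, forces in N, time in s.
With the tool pointing down it reaches from about 0.4 to 0.85 m from the base axis. Payload 10.4 kg.
Tool frame: the origin (TCP) lies at the very end of the fingers, on their centre line; the grasp point (between the pads) lies 19 mm behind it; y points along the fingers, z is the direction in which the jaws open and shut, and the axes are right-handed (so a half turn about y gives the same grasp; the last joint's range is limited). The gripper opens to 85 mm and grips with 20 to 120 N. Pads are 22 mm wide; open, the fingers measure 114 mm over their backs; the gripper's body (76 mm by 85 mm) begins 54 mm behind the grasp point. The pads swing forward as they close: fully open they stand 13 mm farther back than shut.
Start: joints at [1.236, 0.332, -0.065, 1.46, 0.022, 1.35, -0.088], TCP at [0.192, -0.595, 0.231] pointing down, gripper open.
Joint ranges: [-2.6, 2.6], [-0.5, 2.12], [-1.47, 1.34], [0.16, 2.42], [-1.27, 4.41], [0.06, 2.06], [-2.6, 2.6]. Speed limits (rad/s): [2.22, 2.22, 2.79, 2.79, 3.14, 3.14, 3.14].

INTERFACE

Orientations are given as a rotation vector (axis times angle).
In Python, from rig import arm gives the robot as it stands.
- The arm moves only by the tool apply_moves, never from a script. Its argument "steps" is a list of rows, each a list of 3 entries, a list of its own where there are three numbers: the finger opening in cm, from 0 to 8.54, then the shift along the tool's x, y, z in cm, then the turn about the tool's y in degrees. A call has 1 to 20 rows; each row shifts and turns the commanded pose from where the row before left it, along the tool's axes as they then stand; what a row does not reach is not made up. A row lasts 1/8 s, in which the tool goes at most 62.5 mm and 10.7 degrees, less where a joint would pass 70% of its speed; a pose out of reach is approached as far as the arm can. A call is refused whole if a number of a shift passes 6.25 or a number of a turn 10.7, either way. A call with a gripper value outside its range is refused whole. The fingers move at their own pace and stop on an object; "newtons" is the grip in N (left out, the last holds). Time passes only in rows, so rows that do not move let the fingers close. It gives the time, the measured TCP pose, the force and the opening at its end, in the units of the state.
- arm.read_state(): the state, without advancing time (a new reading comes with each control period).
- arm.capture(name): name is "side" or "top"; returns (picture, depth): 384x512x3 uint8, red, green, blue; 384x512 float32, m along the optical axis (not along the pixel's ray), 0 where there is no reading.
- arm.calibration(name): a dict with "vfov" (degrees; the focal length in pixels is half the picture's height over the tangent of half this angle, whatever the lens; pixels are square), "cx", "cy" (the principal point, pixels), "eye" and "rotation" of the camera in the world. Camera axes: x right, y down, z forward; pixel columns grow to the right and rows downward; lengths in m; the calibration is good to about 2 mm. A picture is of the moment at which its call begins. calibration takes no time and is no camera call.
- arm.finish_job(): hands the job in, once; it reports no verdict.
The state is a dict: "time": time; "q": joint angles; "dq": joint speeds; "joint_efforts": joint torques, N m; "tool_pos": TCP position; "ee_rot": TCP orientation; "contact_force": force on the tool from outside, world axes, zero at the start; "wrist_torque": the same for the moment, N m; "width": finger opening in m.
Only numpy, scipy, OpenCV 4.12 (cv2) and the standard library are available. Lean on these libraries where they do the work, as an engineer would, in place of code of your own. Each camera call takes 0.05 s, during which the arm holds its last target.

## Working session

There is one attempt and no reset: what is moved stays moved. The work goes in short steps, Python scripts to look and compute and a tool call to move; the robot and the scene stay as the last step left them, time stands still between calls to the robot, and variables do not carry over. Pictures are saved under pics/ and viewed, and the job is handed in when it is done.

Besides the shell and the picture viewer there is one more tool, called after ">>>" by a JSON object that holds its "op" and its "data", one argument or row to a line. apply_moves: Moves the arm, as the interface text tells. Its arguments: {"type":"object","properties":{"steps":{"type":"array"},"newtons":{"type":"number"}},"required":["steps"]}

```bash
mkdir -p pics; ls
python3 - <<'E'
from rig import arm
import cv2,numpy as np
for n in("side","top"):
    p,d=arm.capture(n); cv2.imwrite(f"pics/{n}0.png",p[...,::-1]); np.savez(f"{n}0.npz",p=p,d=d)
    print(n,arm.calibration(n))
s=arm.read_state();print(s)
E
```

```text
pics
side {'vfov': 56.75053554226337, 'cx': 255.69226175392717, 'cy': 192.95596061075562, 'eye': array([0.14682612, 0.92286166, 0.76870176]), 'rotation': array([-0.5622161 ,  2.52757206, -1.35548541])}
top {'vfov': 48.6014216934226, 'cx': 252.2001891153452, 'cy': 192.190901527379, 'eye': array([ 0.32926485, -0.01689277,  1.49887204]), 'rotation': array([-2.05681939,  2.18207501, -0.2241738 ])}
{'time': 0.1, 'q': array([ 1.23638537,  0.33280125, -0.06471721,  1.46089153,  0.02160651,
        1.34991451, -0.08850996]), 'dq': array([ 6.15433189e-04, -3.21249287e-04,  4.48970987e-04, -1.77626612e-03,
        3.44125257e-04,  1.14661002e-03,  6.36103260e-05]), 'joint_efforts': array([ 5.43464048e-04, -6.26739407e+01,  4.86421294e-02, -3.92431748e+01,
        1.61997846e-02,  7.01368059e-03,  2.99833118e-05]), 'tool_pos': array([ 0.19163324, -0.59452158,  0.23058386]), 'ee_rot': array([-0.32304667,  2.0546481 , -2.05196346]), 'contact_force': array([-1.19048363, -0.61082856,  0.16978345]), 'wrist_torque': array([ 0.02138833, -0.04152724, -0.00245207]), 'width': 0.08572395436703108}
```

View pics/top0.png

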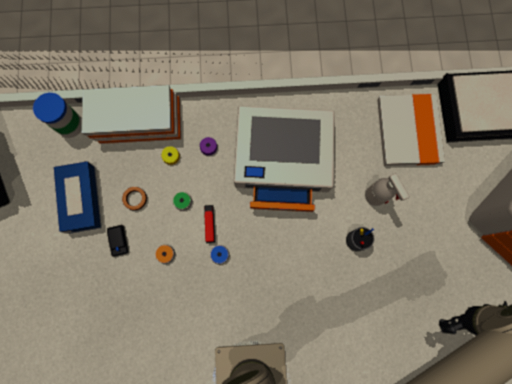

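View pics/side0.png

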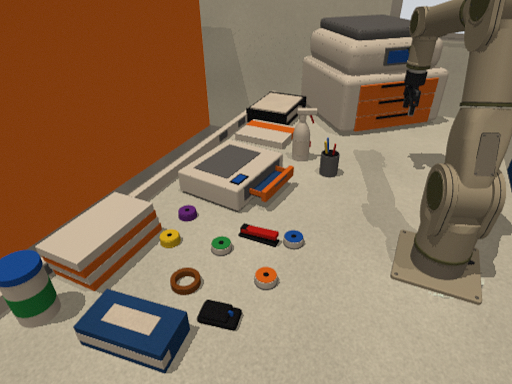

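The top view shows the tray front near (283,207), green (182,201), blue (220,255), orange (165,254), the stapler (210,224) and the pen cup (360,239). The arm is at lower right.

```bash
cat > h.py <<'E'
import numpy as np,cv2
from scipy.spatial.transform import Rotation as R
from rig import arm
def ray(n,u,v):
    c=arm.calibration(n);f=192/np.tan(np.radians(c['vfov']/2))
    return c['eye'],R.from_rotvec(c['rotation']).apply([(u-c['cx'])/f,(v-c['cy'])/f,1])
def atz(n,u,v,z):
    e,d=ray(n,u,v); return e+d*(z-e[2])/d[2]
def dep(n,u,v,D):
    e,d=ray(n,u,v); return e+d*D
def proj(n,P):
    c=arm.calibration(n);f=192/np.tan(np.radians(c['vfov']/2))
    q=R.from_rotvec(c['rotation']).inv().apply(np.array(P)-c['eye']); return q[0]/q[2]*f+c['cx'],q[1]/q[2]*f+c['cy']
E
python3 - <<'E'
from h import *
np.set_printoptions(precision=4,suppress=True)
z=np.load('top0.npz');p,d=z['p'],z['d']
for nm,u,v in [('green',182,203),('blue',220,257),('orange',165,257),('spray',380,190),('pencup',360,239),('stapler',209,224),('traymid',283,207),('trayL',254,205),('trayR',310,209),('table',300,280),('housing',240,183)]:
    print(nm,d[v,u],dep('top',u,v,d[v,u]))
# colour centroids
hsv=cv2.cvtColor(p,cv2.COLOR_RGB2HSV)
for n in('top','side'):
    zz=np.load(n+'0.npz');hsv=cv2.cvtColor(zz['p'],cv2.COLOR_RGB2HSV)
    for nm,lo,hi in [('green',50,80),('blue',100,118),('orange',5,18)]:
        m=((hsv[...,0]>=lo)&(hsv[...,0]<=hi)&(hsv[...,1]>150)&(hsv[...,2]>60)).astype('uint8')
        k,l,s,c=cv2.connectedComponentsWithStats(m)
        for i in range(1,k):
            if s[i,4]>60:
                x,y,w,h,a=s[i]; print(n,nm,s[i],atz(n,x+w/2-.5,y+h/2-.5,.028))
im=cv2.resize(p[90:270,150:400,::-1],None,fx=3.2,fy=3.2,interpolation=cv2.INTER_CUBIC);cv2.imwrite('pics/c1.png',im)
s=np.load('side0.npz')['p'];cv2.imwrite('pics/c2.png',cv2.resize(s[130:290,160:340,::-1],None,fx=3.7,fy=3.7,interpolation=cv2.INTER_CUBIC))
E
```

```text
green 1.5007854 [0.6052 0.2087 0.0196]
blue 1.4597756 [0.4085 0.083  0.0236]
orange 1.451578 [0.4192 0.2698 0.0311]
spray 1.3777773 [ 0.5856 -0.4526  0.1519]
pencup 0.0 [ 0.3293 -0.0169  1.4989]
stapler 1.4619315 [0.5219 0.1143 0.0439]
traymid 1.4358846 [ 0.5597 -0.1407  0.0823]
trayL 1.4296452 [ 0.5711 -0.0432  0.0894]
trayR 1.4444902 [ 0.549  -0.2326  0.0729]
table 1.4698704 [ 0.3148 -0.1878 -0.0013]
housing 1.4407362 [ 0.6487 -0.0004  0.0931]
top green [174 193  15  15 171] [0.6145 0.2106 0.028 ]
top blue [ 33  93  32  30 709] [0.9884 0.6869 0.028 ]
top blue [  55  162   39   69 1515] [0.6509 0.5857 0.028 ]
top blue [246 167  17  10 150] [ 0.7026 -0.0517  0.028 ]
top blue [258 189  49  14 544] [ 0.6097 -0.145   0.028 ]
top blue [211 246  16  17 201] [0.4187 0.0873 0.028 ]
top orange [ 89  89  85  49 344] [0.9495 0.385  0.028 ]
top orange [ 413   94   26   71 1312] [ 0.8255 -0.6857  0.028 ]
top orange [ 99  96  82  47 292] [0.9244 0.354  0.028 ]
top orange [123 187  23  23 207] [0.6313 0.3753 0.028 ]
top orange [250 187  65  25 526] [ 0.5972 -0.1441  0.028 ]
top orange [482 230  30
[... 335 characters left out ...]
174  14   9  71] [ 0.7466 -0.1566  0.028 ]
side blue [285 231  18  11 153] [0.4194 0.0887 0.028 ]
side blue [   0  250   41   37 1155] [1.0884 0.5522 0.028 ]
side blue [  74  290  112   67 3088] [0.6694 0.5624 0.028 ]
side orange [    0     0   210   259 40304] [ 1.6228 -0.3085  0.028 ]
side orange [ 354   78   85   53 2648] [ 0.2851 -1.3109  0.028 ]
side orange [247 120  47  19 239] [ 0.8273 -0.6611  0.028 ]
side orange [249 165  45  37 527] [ 0.6118 -0.1757  0.028 ]
side orange [ 43 210 113  68 847] [0.9601 0.3766 0.028 ]
side orange [ 53 223 109  68 744] [0.8936 0.41   0.028 ]
side orange [255 267  22  16 250] [0.4329 0.2771 0.028 ]
side orange [171 268  30  27 457] [0.6233 0.3917 0.028 ]
```

View pics/c1.png

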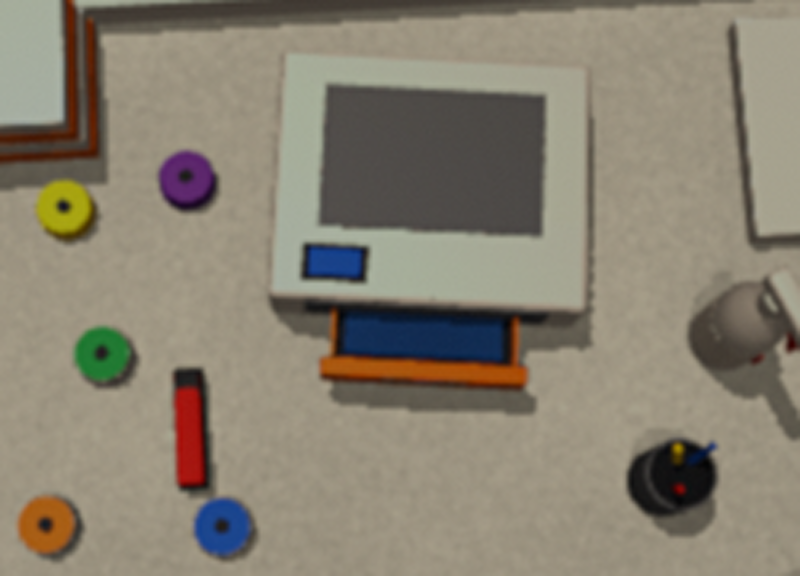

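View pics/c2.png

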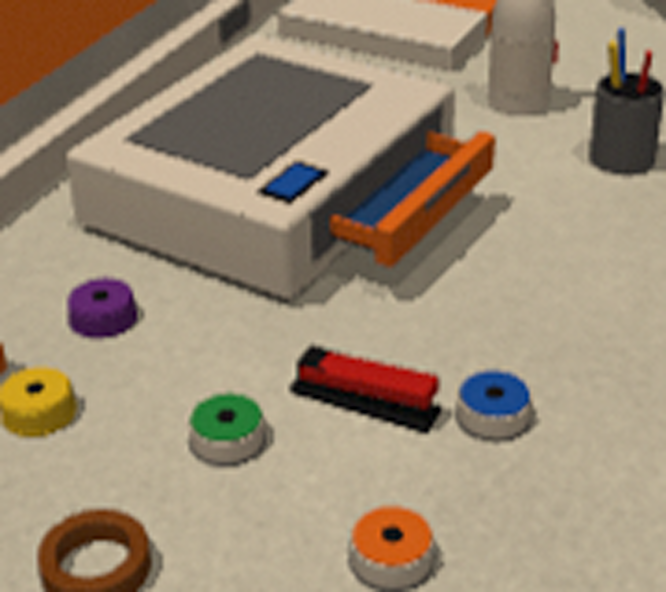

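The crops show the tray front bar's lower edge from (321,378) to (526,387) in c1, and the housing's front top edge from (271,297) to (585,312). Green's eye sits at (101,353) in c1.

Run:
```python
from h import *
np.set_printoptions(precision=4,suppress=True)
def f1(u,v,z): return atz('top',150+(u+.5)/3.2-.5,90+(v+.5)/3.2-.5,z)
def f2(u,v,z): return atz('side',160+(u+.5)/3.7-.5,130+(v+.5)/3.7-.5,z)
P={k:f1(*a) for k,a in dict(tl=(321,379,.042),tr=(526,388,.042),hl=(271,297,.098),hr=(585,312,.098),bl=(286,52,.098),br=(588,68,.098),stA=(175,370,.04),stB=(207,488,.04)).items()}
for k,v in P.items(): print(k,v)
print('w',np.linalg.norm(P['tr']-P['tl']),np.linalg.norm(P['hr']-P['hl']))
y=lambda a,b:np.degrees(np.arctan2(*(a-b)[[0,1]]))
print('yaw of face',y(P['tl'],P['tr']),y(P['hl'],P['hr']))
print('side tray front bottom L',f2(392,262,.042),'topL',f2(385,228,.086),'topR',f2(493,135,.086),'botR',f2(492,170,.042))
print('eye',f1(101,353,.028),f2(227,416,.028))
# housing/bar mask depths
z=np.load('top0.npz');p,d=z['p'],z['d']
for u in(270,283,296):
  for v in range(202,213): print(u,v,p[v,u],dep('top',u,v,d[v,u]))
s=arm.read_state();print(R.from_rotvec(s['ee_rot']).as_matrix())
```

```text
tl [ 0.5692 -0.0295  0.042 ]
tr [ 0.5463 -0.2507  0.042 ]
hl [0.6506 0.0185 0.098 ]
hr [ 0.615 -0.311  0.098]
bl [ 0.9245 -0.0119  0.098 ]
br [ 0.8868 -0.3408  0.098 ]
stA [0.5887 0.1283 0.04  ]
stB [0.459  0.0989 0.04  ]
w 0.22235976973841232 0.33142729266919435
yaw of face 5.91570032558139 6.158288595790473
side tray front bottom L [ 0.5736 -0.0378  0.042 ] topL [ 0.577  -0.0287  0.086 ] topR [ 0.5471 -0.2403  0.086 ] botR [ 0.5467 -0.2421  0.042 ]
eye [0.6146 0.2099 0.028 ] [0.6153 0.2107 0.028 ]
270 202 [111  55  14] [ 0.5844 -0.0997  0.0544]
270 203 [164  82  14] [ 0.5761 -0.0979  0.0815]
270 204 [171  85  14] [ 0.5719 -0.0974  0.0863]
270 205 [169  85  15] [ 0.5691 -0.0973  0.0826]
270 206 [169  85  17] [ 0.5647 -0.0968  0.0884]
270 207 [144  72  22] [ 0.5619 -0.0968  0.0845]
270 208 [85 46 25] [ 0.559  -0.0967  0.0815]
270 209 [67 48 37] [ 0.5585 -0.0975  0.0632]
270 210 [87 77 63] [ 0.5648 -0.1007  0.0016]
270 211 [94 88 76] [ 0.5616 -0.1006 -0.0012]
270 212 [96 90 79] [ 0.5579 -0.1003 -0.0003]
283 202 [76 32 22] [ 0.5825 -0.1449  0.0498]
283 203 [138  60   6] [ 0.5733 -0.141
[... 328 characters left out ...]
421  0.0575]
283 211 [94 88 76] [ 0.5592 -0.1471 -0.0029]
283 212 [97 93 81] [ 0.5548 -0.1464  0.0017]
296 202 [36 29 45] [ 0.5786 -0.189   0.0569]
296 203 [106  48  21] [ 0.5757 -0.1891  0.0538]
296 204 [163  73   7] [ 0.5675 -0.1855  0.0817]
296 205 [171  79   6] [ 0.5635 -0.1848  0.0851]
296 206 [169  80   9] [ 0.5605 -0.1848  0.0828]
296 207 [169  82  13] [ 0.557  -0.1845  0.0832]
296 208 [152  71  10] [ 0.5537 -0.1842  0.0828]
296 209 [110  43   3] [ 0.5506 -0.1842  0.0806]
296 210 [77 36 19] [ 0.5493 -0.1856  0.0665]
296 211 [81 62 48] [ 0.5492 -0.1879  0.0445]
296 212 [94 88 77] [ 0.5524 -0.1929  0.0001]
[[-0.9518 -0.0005  0.3068]
 [-0.3068  0.0012 -0.9518]
 [ 0.0001 -1.     -0.0013]]
```

>>> {"op": "apply_moves", "data": {
  "steps": [
    [0,[0,0,0],8],
    [0,[0,0,0],8],
    [0,[0,0,0],8],
    [0,[-2.1,0,-4.1],0],
    [0,[-2.1,0,-4.1],0],
    [0,[-2.1,0,-4.1],0],
    [0,[-2.1,0,-4.1],0],
    [0,[-2.1,0,-4.1],0],
    [0,[-2.1,0,-4.1],0],
    [0,[-2.1,0,-4.1],0],
    [0,[-2.1,0,-4.1],0],
    [0,[-2.1,0,-4.1],0],
    [0,[-2.1,0,-4.1],0],
    [0,[-2.1,0,-4.1],0],
    [0,[-2.1,0,-4.1],0],
    [0,[0,0,0],0]
  ]
}}

```text
time: 2.1
tool_pos: [0.4961, -0.1288, 0.231]
ee_rot: [-0.109, -2.171, 2.168]
contact_force: [-0.5, 0.5, -0.7]
width: -0.0001
```

Run:
```python
from h import *
s=arm.read_state();print(R.from_rotvec(s['ee_rot']).as_matrix().round(4),s['tool_pos'],s['q'].round(2))
```

```text
[[-9.949e-01  0.000e+00 -1.007e-01]
 [ 1.007e-01  1.400e-03 -9.949e-01]
 [ 1.000e-04 -1.000e+00 -1.400e-03]] [ 0.49612333 -0.12880737  0.23103487] [ 0.6   0.11 -0.46  1.73  0.05  1.31 -1.55]
```

>>> {"op": "apply_moves", "data": {
  "steps": [
    [0,[0,4,0],0],
    [0,[0,4,0],0],
    [0,[0,4,0],0],
    [0,[0,3,0.6],0],
    [0,[0,2.2,0],0],
    [0,[0,0.4,0],0],
    [0,[0,0,0],0],
    [0,[0,0,0],0]
  ]
}}

```text
time: 3.1
tool_pos: [0.4948, -0.1389, 0.0564]
ee_rot: [-0.118, -2.166, 2.168]
contact_force: [-0.6, -0.5, 0.6]
width: 0.0001
```

Run:
```python
from h import *
p,d=arm.capture('side');cv2.imwrite('pics/s1.png',cv2.resize(p[60:260,160:400,::-1],None,fx=3,fy=3,interpolation=cv2.INTER_CUBIC))
s=arm.read_state();print(s['tool_pos'],s['contact_force'])
```

```text
[ 0.49485423 -0.13884138  0.05632398] [ 0.0349197  -0.1063983  -0.22900255]
```

View pics/s1.png

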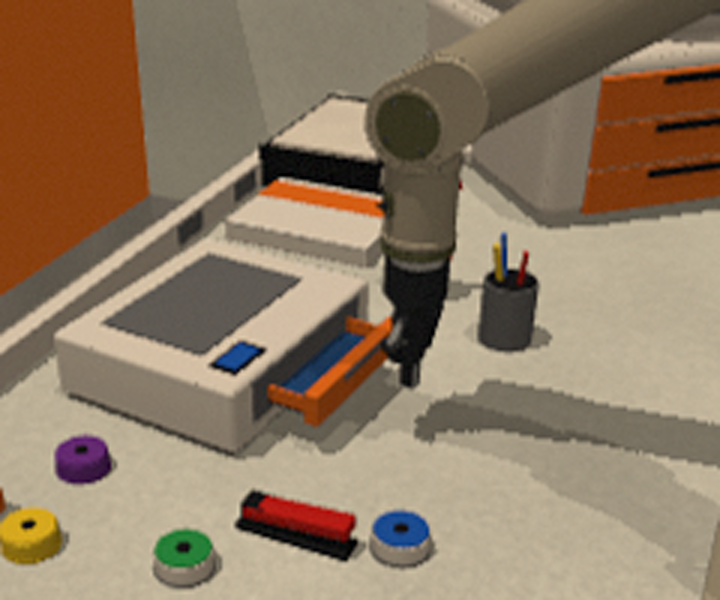

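The fingertips stand in front of the tray middle (about (410,380) in the crop) with a clear gap, so I'm pushing.

>>> {"op": "apply_moves", "data": {
  "steps": [
    [0,[-1.5,0,0],0],
    [0,[-1.5,0,0],0],
    [0,[-1,0,0],0],
    [0,[-0.8,0,0],0],
    [0,[-0.8,0,0],0],
    [0,[-0.8,0,0],0],
    [0,[-0.8,0,0],0],
    [0,[-0.8,0,0],0],
    [0,[-0.6,0,0],0],
    [0,[-0.4,0,0],0],
    [0,[0,0,0],0]
  ]
}}

```text
time: 4.53
tool_pos: [0.5843, -0.1483, 0.0553]
ee_rot: [-0.117, -2.167, 2.167]
contact_force: [0.5, -1.0, -0.6]
width: 0.0002
```

>>> {"op": "apply_moves", "data": {
  "steps": [
    [0,[-0.3,0,0],0],
    [0,[-0.3,0,0],0],
    [0,[0,0,0],0]
  ]
}}

```text
time: 4.9
tool_pos: [0.5901, -0.1489, 0.0554]
ee_rot: [-0.117, -2.167, 2.167]
contact_force: [-0.2, 0.1, -0.3]
width: -0.0
```

>>> {"op": "apply_moves", "data": {
  "steps": [
    [0,[-0.3,0,0],0],
    [0,[-0.3,0,0],0]
  ]
}}

```text
time: 5.15
tool_pos: [0.5958, -0.1496, 0.0554]
ee_rot: [-0.116, -2.166, 2.166]
contact_force: [-1.2, 0.5, 1.5]
width: -0.0003
```

>>> {"op": "apply_moves", "data": {
  "steps": [
    [0,[-0.3,0,0],0],
    [0,[-0.2,0,0],0]
  ]
}}

```text
time: 5.4
tool_pos: [0.6009, -0.1501, 0.0554]
ee_rot: [-0.116, -2.166, 2.167]
contact_force: [-2.9, 0.7, 1.9]
width: -0.0003
```

Run:
```python
from h import *
p,d=arm.capture('side');cv2.imwrite('pics/s2.png',cv2.resize(p[60:260,160:400,::-1],None,fx=3,fy=3,interpolation=cv2.INTER_CUBIC))
s=arm.read_state();print(s['tool_pos'],s['contact_force'])
```

```text
[ 0.60107576 -0.15007718  0.05535056] [-1.52833653  0.57393714 -0.16276324]
```

View pics/s2.png

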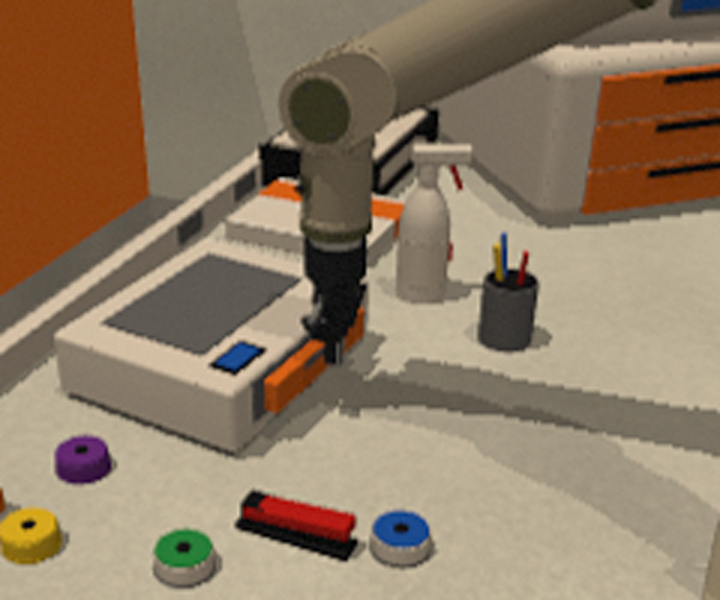

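Nearly home: the tray bar is now close to the housing front. I'll push until the stop shows in the force.

>>> {"op": "apply_moves", "data": {
  "steps": [
    [0,[-0.3,0,0],0],
    [0,[0,0,0],0]
  ]
}}

```text
time: 5.7
tool_pos: [0.6015, -0.1502, 0.0552]
ee_rot: [-0.111, -2.164, 2.164]
contact_force: [-15.0, 2.5, 11.3]
width: 0.0
```

>>> {"op": "apply_moves", "data": {
  "steps": [
    [0,[-0.3,0,0],0],
    [0,[0,0,0],0]
  ]
}}

```text
time: 5.95
tool_pos: [0.6015, -0.1502, 0.0552]
ee_rot: [-0.104, -2.16, 2.161]
contact_force: [-32.0, 4.3, 25.6]
width: -0.0001
```

>>> {"op": "apply_moves", "data": {
  "steps": [
    [0,[1.5,0,0],0],
    [0,[2,0,0],0],
    [0,[3,0,0],0],
    [0,[0,-3,0],0],
    [0,[0,-5,0],0],
    [0,[0,-5,0],0],
    [0,[0,-5,0],0],
    [0,[0,0,0],0]
  ]
}}

```text
time: 6.95
tool_pos: [0.5444, -0.144, 0.2399]
ee_rot: [-0.125, -2.168, 2.172]
contact_force: [0.1, 0.6, -1.3]
width: -0.0002
```

Run:
```python
from h import *
for n in('side','top'):
    p,d=arm.capture(n);cv2.imwrite(f'pics/{n}3.png',cv2.resize(p[90:270,150:400,::-1],None,fx=3.2,fy=3.2,interpolation=cv2.INTER_CUBIC))
s=arm.read_state();M=R.from_rotvec(s['ee_rot']).as_matrix();print(s['time'],s['tool_pos'],s['contact_force'],M.round(3))
print(M.T@(np.array([.615,.2105,.25])-s['tool_pos'])*100)
```

```text
7.05 [ 0.54233963 -0.14380056  0.23546095] [-0.24921805 -0.23032156 -1.36647483] [[-0.994  0.001 -0.107]
 [ 0.107 -0.001 -0.994]
 [-0.001 -1.     0.   ]]
[ -3.43948272  -1.46279363 -36.00316956]
```

View pics/side3.png

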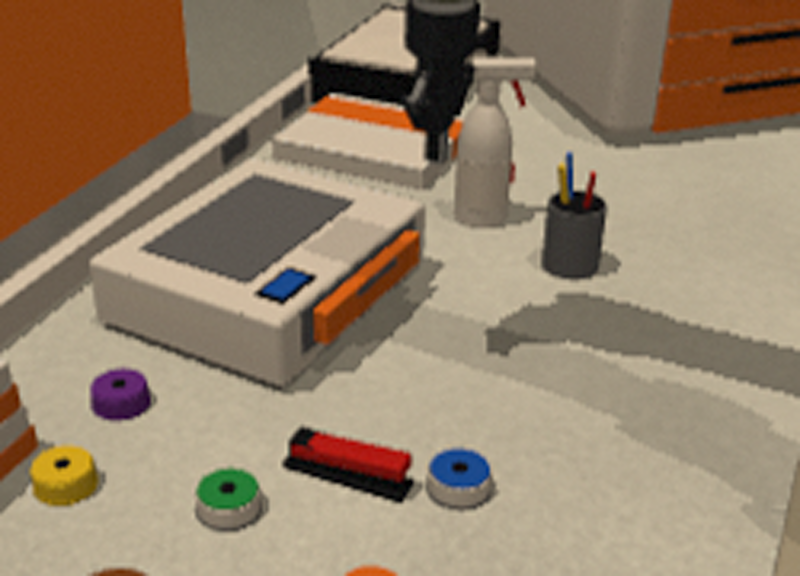

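View pics/top3.png

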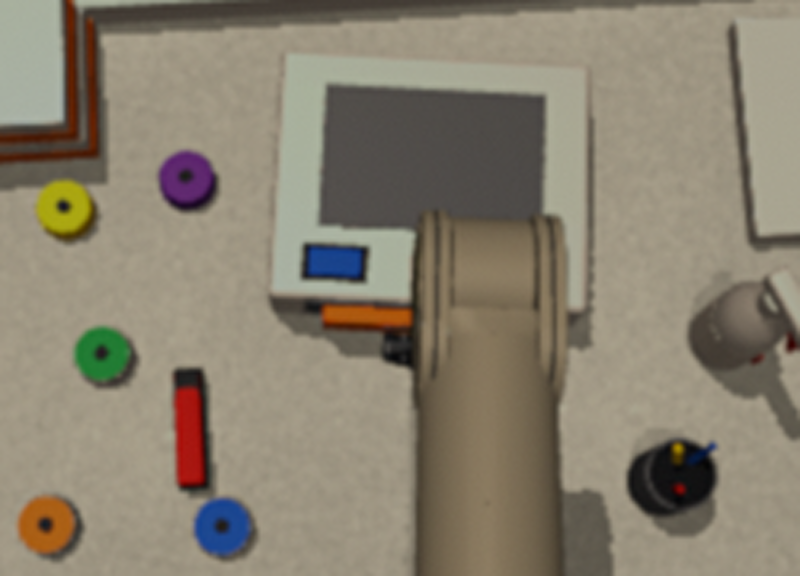

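The tray bar now sits tight by the housing (top-view bar around y=317) and nothing else has moved. Next I go high above green.

>>> {"op": "apply_moves", "data": {
  "steps": [
    [0,[-0.4,-0.5,-4],0],
    [0,[-0.4,-0.5,-4],0],
    [0,[-0.4,-0.5,-4],0],
    [0,[-0.4,0,-4],0],
    [0,[-0.4,0,-4],0],
    [0,[-0.4,0,-4],0],
    [0,[-0.4,0,-4],0],
    [0,[-0.4,0,-4],0],
    [0,[-0.2,0,-4],0],
    [0,[0,0,0],0],
    [0,[0,0,0],0]
  ]
}}

```text
time: 8.43
tool_pos: [0.6141, 0.2099, 0.2489]
ee_rot: [-0.115, -2.164, 2.167]
contact_force: [-0.5, -0.4, -0.2]
width: -0.0002
```

Run:
```python
from h import *
s=arm.read_state();M=R.from_rotvec(s['ee_rot']).as_matrix();print(s['time'],s['tool_pos'],M.round(3))
print(M.T@(np.array([.615,.2105,.058])-s['tool_pos'])*100)
```

```text
8.425 [0.61413014 0.2098701  0.24888049] [[-0.994 -0.002 -0.107]
 [ 0.107 -0.001 -0.994]
 [ 0.001 -1.     0.001]]
[-0.10799707 19.08781014 -0.09476571]
```

>>> {"op": "apply_moves", "data": {
  "steps": [
    [0,[0,4,0],0],
    [0,[0,4,0],0],
    [0,[-0.1,4,-0.1],0],
    [0,[0,3,0],0],
    [0,[0,2,0],0],
    [0,[0,1,0],0],
    [0,[0,0.9,0],0],
    [0,[0,0,0],0],
    [0,[0,0,0],0]
  ]
}}

```text
time: 9.55
tool_pos: [0.6158, 0.2117, 0.0621]
ee_rot: [-0.117, -2.167, 2.167]
contact_force: [0.3, -0.1, -1.0]
width: 0.0
```

Run:
```python
from h import *
for n in('side','top'):
    p,d=arm.capture(n);cv2.imwrite(f'pics/{n}4.png',cv2.resize(p[150:280,130:290,::-1],None,fx=4,fy=4,interpolation=cv2.INTER_CUBIC))
    print(n,proj(n,[.615,.2105,.028]))
s=arm.read_state();print(s['time'],s['tool_pos'])
```

```text
side (np.float64(221.11872370682747), np.float64(242.0489138554666))
top (np.float64(181.0375134987716), np.float64(199.85844772412122))
9.65 [0.61577344 0.21164104 0.06203546]
```

View pics/side4.png

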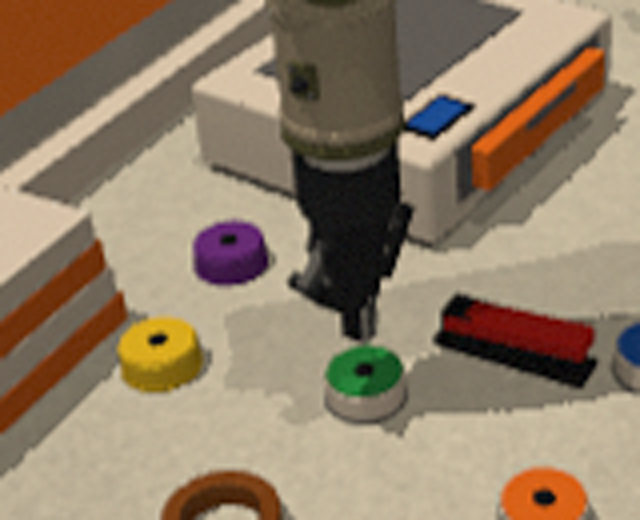

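The fingertips hang just above green's eye ((365,370) in the crop), 34 mm up. I'll lower 4 mm and hold.

>>> {"op": "apply_moves", "data": {
  "steps": [
    [0,[0,0.4,0],0],
    [0,[0,0,0],0],
    [0,[0,0,0],0],
    [0,[0,0,0],0],
    [0,[0,0,0],0],
    [0,[0,0,0],0],
    [0,[0,0,0],0],
    [0,[0,0,0],0],
    [0,[0,0,0],0],
    [0,[0,0,0],0],
    [0,[0,0,0],0],
    [0,[0,0,0],0],
    [0,[0,0,0],0],
    [0,[0,0,0],0],
    [0,[0,0,0],0],
    [0,[0,0,0],0],
    [0,[0,0,0],0],
    [0,[0,0,0],0],
    [0,[0,0,0],0],
    [0,[0,0,0],0]
  ]
}}

```text
time: 12.15
tool_pos: [0.6153, 0.2115, 0.0573]
ee_rot: [-0.116, -2.166, 2.166]
contact_force: [-0.9, 0.1, 0.2]
width: 0.0003
```

>>> {"op": "apply_moves", "data": {
  "steps": [
    [0,[0,0,0],0],
    [0,[0,0,0],0],
    [0,[0,0,0],0],
    [0,[0,0,0],0],
    [0,[0,0,0],0],
    [0,[0,0,0],0],
    [0,[0,0,0],0],
    [0,[0,0,0],0]
  ]
}}

```text
time: 13.15
tool_pos: [0.6154, 0.2115, 0.0573]
ee_rot: [-0.116, -2.166, 2.166]
contact_force: [0.3, 0.0, -0.6]
width: -0.0
```

>>> {"op": "apply_moves", "data": {
  "steps": [
    [0,[0,-2,0],0],
    [0,[0,-4,0],0],
    [0,[0,-5,0],0],
    [0,[0,-5,0],0],
    [0,[0,-5,0],0],
    [0,[0,-3,0],0],
    [0,[0,-1,0],0],
    [0,[0,0,0],0],
    [0,[0,0,0],0],
    [0,[0,0,0],0]
  ]
}}

```text
time: 14.4
tool_pos: [0.615, 0.2112, 0.306]
ee_rot: [-0.114, -2.165, 2.166]
contact_force: [0.2, -0.5, -0.5]
width: -0.0
```

Run:
```python
from h import *
for n in('side','top'):
    p,d=arm.capture(n);cv2.imwrite(f'pics/{n}5.png',p[...,::-1])
s=arm.read_state();print(s['time'],s['tool_pos'],abs(s['dq']).max())
```

```text
14.5 [0.61520219 0.21133911 0.30647614] 0.00449466559828301
```

View pics/side5.png

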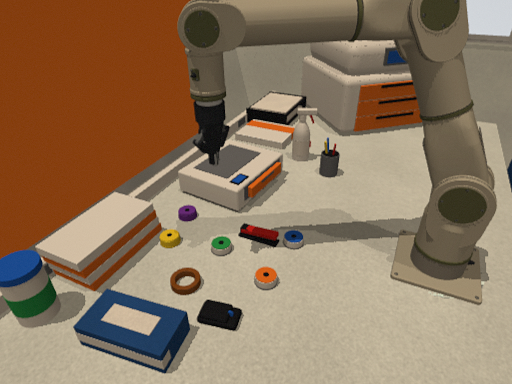

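View pics/top5.png

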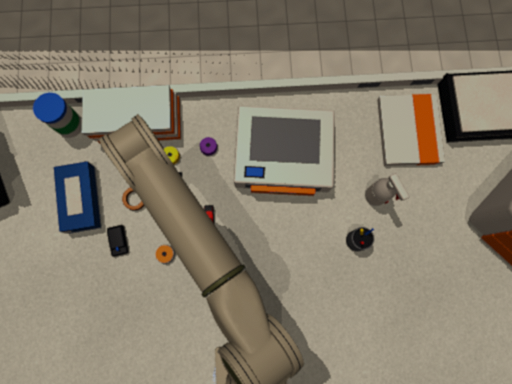

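Nothing has moved: green is still at (221,245) in the side view. One numeric check that the tray stayed home, then I hand in.

Run:
```python
from h import *
p=cv2.imread('pics/top5.png')[...,::-1]; 
for u in (270,283,296):
  col=p[184:200,u].astype(int); o=[184+i for i in range(16) if col[i,0]>110 and col[i,2]<60]
  print(u,o,atz('top',u,o[0],.086)[:2],atz('top',u,o[-1]+.5,.086)[:2])
z=np.load('side0.npz')['p'];q=cv2.imread('pics/side5.png')[...,::-1]
def g(p):
    h=cv2.cvtColor(np.ascontiguousarray(p),cv2.COLOR_RGB2HSV);m=(h[...,0]>=50)&(h[...,0]<=80)&(h[...,1]>150)&(h[...,2]>60);m[280:]=0
    return np.argwhere(m).mean(0)
print(g(z),g(q))
arm.finish_job()
```

```text
270 [186, 187, 188, 189, 190, 191] [ 0.63392317 -0.10159842] [ 0.61486774 -0.10030347]
283 [186, 187, 188, 189, 190, 191] [ 0.63133301 -0.14575683] [ 0.61228193 -0.14434537]
296 [187, 188, 189, 190, 191, 192] [ 0.62527165 -0.18964835] [ 0.60624318 -0.18812178]
[242.42857143 220.85714286] [242.43137255 220.84313725]
the job is handed in; nothing more can be done
```

I pushed the orange film tray fully home and then held the fingertips over the green sensor to start the print. The job is handed in; the robot reported no verdict.

- **Tray:** I pushed it with the closed fingertips until it hit the hard stop. The arm stopped advancing and the force rose to about 32 N along the push. The last top picture puts the front face at x ≈ 0.612 m in the middle. That fits the fingertips' stop position (about 0.6125 m) and the given 22 mm in front of the housing (about 0.611 m).
- **Green sensor:** I held the closed fingertips pointing down about 29 mm above its middle for about 3.4 s. They were within about 1 mm of the measured centre, and the contact force stayed at noise level.
- **Finish:** I raised the hand straight up to about 28 cm above the sensor, and it was still when I handed in at about 14.5 s of robot time.

The green sensor's position in the side picture is the same before and after, to within 0.02 pixel. By eye in the side view, nothing else has moved. In the final top view the arm hides the green and blue sensors and part of the stapler. The pictures don't show whether the print itself started. No check failed or disagreed.

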